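# Load the plug feeder and hold it running

## Robot

A 7-joint arm with a two-finger parallel gripper is mounted at the origin on the work surface. World frame = base frame: x ahead of the robot, y to its left, z up, the work surface at z = 0. Lengths are in mm, angles in rad, forces in N, time in s.
With the tool pointing down it reaches from about 400 to 850 mm from the base axis. Payload 6.9 kg.
Tool frame: the origin (TCP) lies midway between the tips of the shut fingers; the grasp point (between the pads) lies behind it (arm.grip_point_offset is the z of the grasp point in the tool frame, in mm); z points along the fingers, y is the line along which they close (so a half turn about z gives the same grasp; the last joint's range is limited). The gripper opens to 85 mm and grips with 20 to 120 N. Pads are 22 mm wide; open, the fingers measure 114 mm over their backs; the gripper's body (76 mm by 85 mm) begins 54 mm behind the grasp point. The pads swing forward as they close: fully open they stand 13 mm farther back than shut.
Start: joints at [1.308, 0.507, -0.238, 1.5, 0.126, 1.149, -0.155], TCP at [224.697, -583.2, 231.275] pointing down, gripper open.
Joint ranges: [-3.08, 3.08], [-0.24, 2.05], [-1.43, 1.35], [0, 2.5], [-1.52, 4.66], [0.17, 1.96], [-2.89, 2.89]. Speed limits (rad/s): [2.39, 2.39, 3.14, 3.14, 3.14, 3.14, 3.14].

## Interface

Orientations are given as [roll, pitch, yaw] about the fixed x, y, z axes, in that order (R = Rz(yaw) Ry(pitch) Rx(roll)).
In Python, from plant import arm gives the robot as it stands. The module is installed in compiled form; this text tells all that it offers.
- The arm moves only by the tool move_arm, never from a script. Its argument "series" is a list of rows, each an object of numbers: "dx", "dy", "dz": the shift along the world's x, y, z normalised to -1 to 1, where 1 is 0.02 m; "yaw": the turn about the world's z normalised to -1 to 1, where 1 is 4 degrees. A call has 1 to 12 rows; each row shifts and turns the commanded pose from where the row before left it; what a row does not reach is not made up. A row lasts 1/10 s, in which the tool goes at most 50 mm and 8.59 degrees, less where a joint would pass 70% of its speed; a pose out of reach is approached as far as the arm can. A call with a number of a shift or a turn outside -1 to 1 is refused whole. A call with a gripper value outside its range is refused whole. "claw" is the finger opening in mm, from 0 to 85.4, set as the call begins (left out, the last holds). The fingers move at their own pace and stop on an object; "force" is the grip in N (left out, the last holds). Time passes only in rows, so rows that do not move let the fingers close. It gives the time, the measured TCP pose, the force, the opening and the grip force at its end, in the units of the state.
- arm.read_state(): the state, without advancing time (a new reading comes with each control period).
- arm.get_image(name): name is "scene" or "top" or "wrist"; returns a dict with "image" (384x512x3 uint8, blue, green, red), "intrinsics" (3x3 intrinsics, pixels), "eye" and "orientation" of the camera in the world. Camera axes: x right, y down, z forward; pixel columns grow to the right and rows downward; lengths in mm; the calibration is good to about 2 mm. A picture is of the moment at which its call begins. There is no depth.
- arm.hand_in(): hands the job in; it is judged then, once.
Trained networks look in a picture, given as the dict that the camera call returned (one of the last four; its "shot" number tells which), for a name from the list of things; names that differ only in an ending like _2 or _b are one class to them, and where a whole thing is asked for, a point or a joint stands for the part that bears it (a point fixed in the world has none). Each returns a list of dicts, best first, with "conf" (0 to 1); they miss things now and then, are a little off and sometimes report something else, mostly with a low value. They report only what shows in the picture. A call takes as long as a camera call.
- arm.search_frame(thing, picture): "position" ([column, row] in pixels, amid what is visible of it).
- arm.outline_of(thing, picture): "mask" (384x512 bool, what is visible of it) and "position" ([column, row] in pixels, amid what is visible of it).
The state is a dict: "clock": time; "joint_pos": joint angles; "qd": joint speeds; "tau": joint torques, N m; "tool_pos": TCP position; "eef_rot": TCP orientation; "ft_force": force on the tool from outside, world axes, zero at the start; "ft_torque": the same for the moment, N m; "gripper_width": opening from 0.0 (shut) to 1.0 (fully open); "finger_force": force on a finger pad.
Only numpy, scipy, OpenCV 4.12 (cv2) and the standard library are available. Lean on these libraries where they do the work, as an engineer would, in place of code of your own. Each camera call takes 0.05 s, during which the arm holds its last target. There are 200 camera calls.

## Task

Tip up the feeder's hinged tray so that all six tube plugs slide into the hopper, then bring the tray back down to its rest. Then press the black paddle on the separate hold-to-run console halfway down (12 mm of its 24 mm; never all the way, that trips the machine) and keep holding it there: the program finishes with the robot still holding the paddle pressed. Do not disturb the other things on the bench.

Things in the scene. Friction and masses are not known exactly. Their poses are not given: they have to be found in the camera images.
- feeder: Fixed parts feeder. Origin on the table under the tray's hinge line (hinge along its y axis, 120 mm up); its x axis points from the tray handle to the hopper. Toward -x a housing 150 mm wide, 70 mm high, to x = -150 mm, tray above it. Toward +x an open steel hopper, 172 mm long, 174 mm wide, inner floor 20 mm up, 6 mm walls, rim 170 mm high, 112 mm at the tray.
- tray (a joint): Tip angle of the aluminium tray, rad: 0 = down, level, on its rest; grows as the handle end rises and swings toward the hopper; stop at 1.3. Its weight (about 350 g) brings it back down if let go. The plugs slide off at about 0.6 to 1.1. Tray 150 long, 140 wide, walls 40 high, 5 thick (mm), open at the hinge end, underside level with the hinge line.
- tray_grip (a point): Grip point on the tray's straight black handle, 205 mm from the hinge line, 13 mm above the tray's underside (133 mm above the table when down), 25 mm from the free end. The bar is 16 mm wide, 14 mm high and sticks out 80 mm from the tray toward feeder -x, only table below. Moves on a circle about the hinge; the bar can turn between finger pads. Axes as the tray's: x toward the hinge.
- hopper (a point): Centre of the hopper's inner floor, 20 mm above the table, 81 mm from the hinge line along the feeder's +x.
- console: Fixed grey console 120 x 110 x 50 mm high (with a rubber collar to 54 mm). Origin under its centre on the table. It stands left or right of the feeder.
- paddle (a joint): How far the console's paddle is pressed down, in m: 0 = up, 0.024 = fully down. Spring return: 2 N to start it, 6 N at 12 mm, 10 N at 24 mm. It rises again if let go.
- paddle_top (a point): Centre of the flat top of the black paddle, a block 70 x 50 mm in the middle of the console, 86 mm above the table when up. It moves straight down with the paddle.
- plug0: Mailing-tube end plug, white plastic, 20 g: a cylinder 30 mm across with a 36 mm flange at one end, 24 mm long in all. Origin at its centre, z along its axis. Starts upright in the tray.
- plug1: Another plug like plug0.
- plug2: Another plug like plug0.
- plug3: Another plug like plug0.
- plug4: Another plug like plug0.
- plug5: Another plug like plug0.
- dispenser: Leave alone: tape dispenser, 160 x 60 mm, 94 mm high with its amber roll; the console is on the other side of the feeder. Origin under its centre.
- label_roll: Leave alone: paper label roll standing on its flat end, 80 mm across, 55 mm high. Origin under its centre.
- cutter: Leave alone: closed box cutter lying flat, 150 x 20 mm, 12 mm high. Origin under its centre.
- pen_cup: Leave alone: black pen cup, 76 mm across, about 140 mm high with its pens. Origin under its centre.
- small_carton: Leave alone: small brown carton 120 x 90 x 60 mm high. Origin under its centre.
- big_carton: Leave alone: brown carton 220 x 170 x 130 mm high. Origin under its centre.
- mailers: Leave alone: stack of paper mailers 260 x 180 x 30 mm. Origin under its centre.

How it is judged:
By the outcome, as a careful person would: the job done as asked, in the order asked, and still so for the second after the job is handed in, while the arm keeps its last pose, push and grip.
It also fails if it takes over 58 s, if anything falls off the work surface, if the arm or the gripper's body presses on something with over 40 N, if the wrist force passes 120 N, or if a joint passes its speed limit or range.

## Working session

There is one attempt and no reset: what is moved stays moved. The work goes in short steps, Python scripts to look and compute and a tool call to move; the robot and the scene stay as the last step left them, time stands still between calls to the robot, and variables do not carry over. Pictures are saved under pics/ and viewed, at most 10 in all, crops included, and the job is handed in when it is done.

Besides the shell and the picture viewer there is one more tool, called as name([rows], argument=value, ...), one row to a line, values as JSON. move_arm: Moves the arm, as the interface text tells. Scaled input: -1 to 1 covers 0.02 m each way for a shift and 4 degrees each way for a turn. Its arguments: {"type":"object","properties":{"series":{"type":"array","items":{"type":"object","properties":{"dx":{"type":"number","minimum":-1,"maximum":1},"dy":{"type":"number","minimum":-1,"maximum":1},"dz":{"type":"number","minimum":-1,"maximum":1},"yaw":{"type":"number","minimum":-1,"maximum":1}}}},"claw":{"type":"number"},"force":{"type":"number"}},"required":["series"]}

```bash
mkdir -p pics; cat > h.py <<'E'
import numpy as np, cv2
from plant import arm
from scipy.spatial.transform import Rotation as R
def cam(p):
    o=np.array(p["orientation"],float)
    M=o if o.shape==(3,3) else R.from_euler('xyz',o).as_matrix()
    return np.array(p["intrinsics"],float),np.array(p["eye"],float),M
def ray(p,uv):
    K,e,M=cam(p); d=M@np.linalg.solve(K,[uv[0],uv[1],1.]); return e,d/np.linalg.norm(d)
def onz(p,uv,z):
    e,d=ray(p,uv); return e+d*(z-e[2])/d[2]
def proj(p,X):
    K,e,M=cam(p); c=(np.atleast_2d(X)-e)@M; q=c@K.T; return q[:,:2]/q[:,2:]
def tri(a,b):
    A=np.zeros((3,3));B=np.zeros(3)
    for p,uv in(a,b):
        e,d=ray(p,uv);P=np.eye(3)-np.outer(d,d);A+=P;B+=P@e
    return np.linalg.solve(A,B)
E
python3 - <<'E'
from h import *
np.set_printoptions(precision=1,suppress=True)
s=arm.read_state();print(s, arm.grip_point_offset)
P={n:arm.get_image(n) for n in("scene","top")}
for n,p in P.items():
    cv2.imwrite(f"pics/{n}0.png",p["image"]); print(n,p["eye"],p["orientation"],p["intrinsics"])
for t in["feeder","tray","tray_grip","hopper","console","paddle","paddle_top","plug0","dispenser","label_roll","cutter","pen_cup","small_carton","big_carton","mailers"]:
    for n,p in P.items():
        print(t,n,[(np.round(r["position"]),round(r["conf"],2)) for r in arm.search_frame(t,p)[:6]])
E
```

```text
{'clock': 0.0, 'joint_pos': array([ 1.3,  0.5, -0.2,  1.5,  0.1,  1.1, -0.2]), 'qd': array([ 0.,  0., -0., -0., -0., -0., -0.]), 'tau': array([  0. , -62.1,  -2.2, -25. ,   0. ,   0. ,  -0. ]), 'tool_pos': array([ 224.5, -582.7,  230.4]), 'eef_rot': array([-3.1,  0. ,  0.4]), 'ft_force': array([-0.1, -0.5,  0.9]), 'ft_torque': array([-0. , -0. , -0.1]), 'finger_force': 0.0, 'gripper_width': 0.9982371214299175} -18.700000000000003
scene [1410.3  472.1  968.1] [-2.3 -0.   2.1] [[349.6   0.  258.1]
 [  0.  349.6 184. ]
 [  0.    0.    1. ]]
top [ 438.7  -10.1 1409.7] [-3.1 -0.  -1.6] [[385.2   0.  253.3]
 [  0.  385.2 192.9]
 [  0.    0.    1. ]]
feeder scene [(array([243., 218.]), 0.84)]
feeder top [(array([240., 150.]), 0.68), (array([213., 245.]), 0.48), (array([359., 215.]), 0.39)]
tray scene [(array([266., 192.]), 0.63)]
tray top [(array([230., 180.]), 0.74)]
tray_grip scene [(array([266., 189.]), 0.91)]
tray_grip top [(array([230., 178.]), 0.94)]
hopper scene [(array([243., 219.]), 0.77), (array([359., 203.]), 0.74)]
hopper top [(array([240., 145.]), 0.78)]
console scene [(array([
[... 678 characters left out ...]
ray([211., 249.]), 0.92), (array([229., 178.]), 0.62)]
cutter scene [(array([250., 163.]), 0.63), (array([427., 246.]), 0.41)]
cutter top [(array([241., 182.]), 0.72), (array([166., 149.]), 0.71), (array([291., 244.]), 0.68)]
pen_cup scene [(array([316., 256.]), 0.78), (array([276., 195.]), 0.68)]
pen_cup top [(array([167., 151.]), 0.97)]
small_carton scene [(array([168., 189.]), 0.72), (array([272., 178.]), 0.58), (array([266., 190.]), 0.28)]
small_carton top [(array([212., 248.]), 0.46)]
big_carton scene [(array([154., 135.]), 0.83)]
big_carton top [(array([228., 176.]), 0.7), (array([426., 221.]), 0.66)]
mailers scene [(array([428., 247.]), 0.92)]
mailers top [(array([ 82., 221.]), 0.64)]
```

```bash
python3 -c "
import cv2,numpy as np
a=cv2.imread('pics/scene0.png');b=cv2.imread('pics/top0.png')
cv2.imwrite('pics/both0.png',cv2.resize(np.vstack([a,b]),(400,600),interpolation=cv2.INTER_AREA))"
```

```text
(no output)
```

View pics/top0.png

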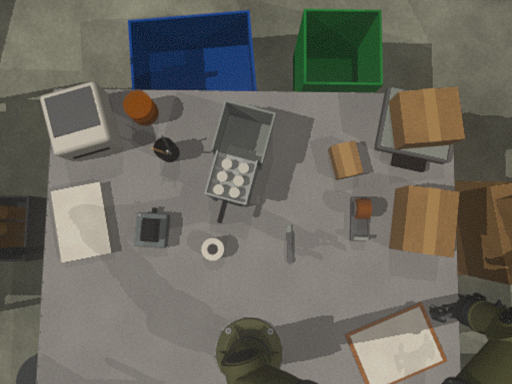

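View pics/scene0.png

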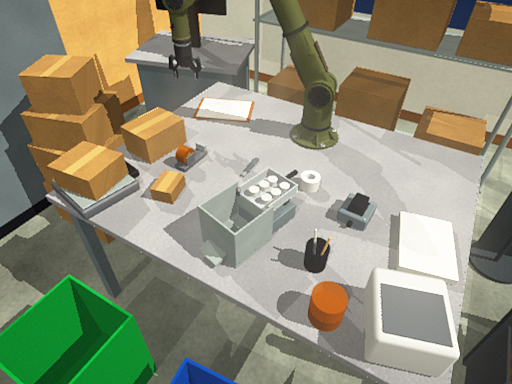

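The top view shows the feeder at about (240,150) with its handle tip near (222,220), pointing toward the robot. The console is at (151,230), the label roll at (212,249) and the pen cup at (167,150). The scene view agrees. Next I enlarge both views so I can pick corners.

```bash
python3 - <<'E'
import cv2,numpy as np
b=cv2.imread('pics/top0.png')[95:245,125:285]; a=cv2.imread('pics/scene0.png')[160:270,190:390]
cv2.imwrite('pics/topc.png',cv2.resize(b,None,fx=4,fy=4,interpolation=cv2.INTER_CUBIC))
cv2.imwrite('pics/scc.png',cv2.resize(a,None,fx=4,fy=4,interpolation=cv2.INTER_CUBIC))
E
```

```text
(no output)
```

View pics/topc.png

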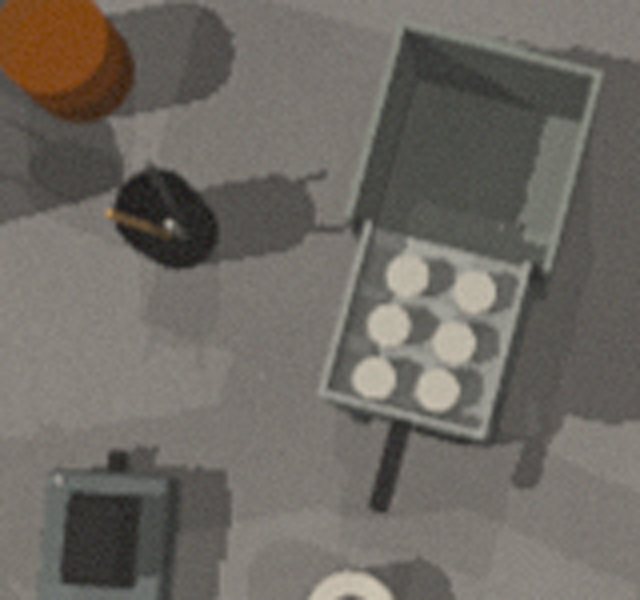

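View pics/scc.png

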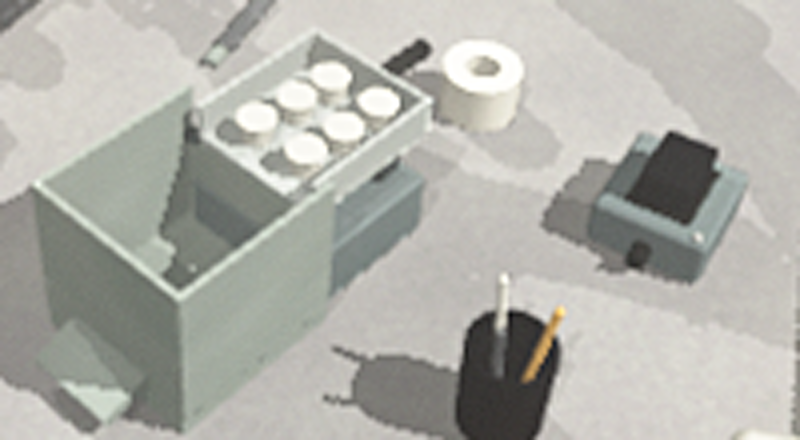

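The crops show these features. In the top view the hopper's far corners are at (403,28) and (601,70), the tray's back corners at (325,390) and (488,437), the handle end at (379,510), and the paddle spans (63..140, 493..587). In the scene view the same features appear, with the hopper corners at (38,185) and (183,295). I now fit poses to these.

```bash
cat > fit.py <<'E'
from h import *
from scipy.optimize import least_squares
np.set_printoptions(precision=1,suppress=True)
P={n:arm.get_image(n) for n in("scene","top")}
t=lambda u,v:((u+.5)/4-.5+125,(v+.5)/4-.5+95)
s=lambda u,v:((u+.5)/4-.5+190,(v+.5)/4-.5+160)
ob={'hl':(t(403,28),s(183,295)),'hr':(t(601,70),s(38,185)),'tl':(t(325,390),s(432,100)),'tr':(t(488,437),s(318,35)),'he':(t(379,510),s(426,46))}
pd=[(t(64,493),s(716,152)),(t(140,497),s(672,132)),(t(135,587),None),(t(62,581),None)]
for k,(a,b) in ob.items(): print(k,tri((P['top'],a),(P['scene'],b)))
tm={k:tri((P['top'],a),(P['scene'],b)) for k,(a,b) in ob.items()}
def model(q):
    x,y,th,L,bk,zo=q;c,s_=np.cos(th),np.sin(th)
    F={'hl':(L,87,170),'hr':(L,-87,170),'tl':(bk,70,160),'tr':(bk,-70,160),'he':(-230,0,140)}
    return {k:np.array([x+c*a-s_*b,y+s_*a+c*b,z+zo]) for k,(a,b,z) in F.items()}
def res(q):
    m=model(q);r=[]
    for k,(a,b) in ob.items(): r+=[*(proj(P['top'],m[k])[0]-a),*(proj(P['scene'],m[k])[0]-b)]
    return r
f=least_squares(res,[650,60,0,170,-150,0],loss='soft_l1');x,y,th=f.x[:3]
print('feeder',f.x,'th',th,'res',np.round(res(f.x),1))
c,s_=np.cos(th),np.sin(th);print('grip',x-205*c,y-205*s_)
for a,b in pd:
    print('pad',onz(P['top'],a,86), tri((P['top'],a),(P['scene'],b)) if b else '')
for n in['paddle','console']:
    r=arm.outline_of(n,P['top'])[0];m=r['mask'].astype(np.uint8);print(n,r['conf'],cv2.minAreaRect(cv2.findNonZero(m)),onz(P['top'],r['position'],86 if n=='paddle' else 50))
for n,uv,z in[('label',(212,249),55),('pencup',(167,151),140),('disp',(360,216),60),('cutter',(291,244),12)]: print(n,onz(P['top'],uv,z))
E
python3 fit.py
```

```text
hl [848.3  86.7 166.5]
hr [813.1 -75.6 168.6]
tl [546.8 147.8 158.1]
tr [510.3  14.7 150.1]
he [451.  102.  131.8]
feeder [ 674.2   44.5   -0.2  160.1 -149.8   -5.8] th -0.24869153867160304 res [-1.  -0.4  0.1  1.4  0.3  2.4 -0.6 -0.6 -1.3  0.7 -0.7  0.9 -0.7 -0.
 -1.5 -0.8 -0.1  0.  -0.5 -0.5]
grip 475.4827484530519 94.9112131572681
pad [463.1 375.2  86. ] [459.  372.2 132.6]
pad [460.5 310.   86. ] [453.2 320.9 127.2]
pad [383.9 311.7  86. ] 
pad [388.2 374.1  86. ] 
paddle 0.59 ((148.74591064453125, 229.2950897216797), (16.3869686126709, 20.55161476135254), 5.194429397583008) [427.8 350.4  86. ]
console 0.76 ((152.0758819580078, 226.58966064453125), (33.633419036865234, 39.52964782714844), 4.763641834259033) [424.6 345.7  50. ]
label [358.5 131.5  55. ]
pencup [686.  279.8 140. ]
disp [ 479.5 -384.4   60. ]
cutter [ 377.3 -148.    12. ]
```

move_arm([
  {"dx":0.8,"dy":0.9,"dz":0.3,"yaw":-0.3},
  {"dx":0.8,"dy":0.9,"dz":0.3,"yaw":-0.3},
  {"dx":0.8,"dy":0.9,"dz":0.3,"yaw":-0.3},
  {"dx":0.8,"dy":0.9,"dz":0.3,"yaw":-0.3},
  {"dx":0.8,"dy":0.9,"dz":0.3,"yaw":-0.3},
  {"dx":0.8,"dy":0.9,"dz":0.3,"yaw":-0.3},
  {"dx":0.8,"dy":0.9,"dz":0.3,"yaw":-0.3},
  {"dx":0.8,"dy":0.9,"dz":0.3,"yaw":-0.3},
  {"dx":0.8,"dy":0.9,"dz":0.3,"yaw":-0.3},
  {"dx":0.8,"dy":0.9,"dz":0.3,"yaw":-0.3},
  {"dx":0.8,"dy":0.9,"dz":0.3,"yaw":-0.3},
  {"dx":0.8,"dy":0.9,"dz":0.3,"yaw":-0.3},
], claw=85, force=30)

```text
clock: 3.0
tool_pos: [417.3, -366.4, 303.7]
eef_rot: [3.141, -0.0, 0.116]
ft_force: [0.6, 0.2, -0.3]
gripper_width: 0.993
finger_force: 0.0
```

move_arm([
  {"dx":0.2,"dy":1,"yaw":-0.24},
  {"dx":0.2,"dy":1,"yaw":-0.24},
  {"dx":0.2,"dy":1,"yaw":-0.24},
  {"dx":0.2,"dy":1,"yaw":-0.24},
  {"dx":0.1,"dy":1,"yaw":-0.24},
  {"dx":0.1,"dy":1,"yaw":-0.24},
  {"dx":0.1,"dy":1,"yaw":-0.24},
  {"dy":1,"yaw":-0.24},
  {"dy":1,"yaw":-0.24},
  {"dy":1,"yaw":-0.24},
  {"dy":1,"yaw":-0.24},
  {"dy":1,"yaw":-0.24},
])

```text
validation failed for argument at $.se...
```

move_arm([
  {"dy":1,"yaw":-0.24},
  {"dy":1,"yaw":-0.24},
  {"dy":1,"yaw":-0.24},
  {"dy":1,"yaw":-0.24},
  {"dy":1,"yaw":-0.24},
  {"dy":1,"yaw":-0.24},
  {"dy":1,"yaw":-0.24},
  {"dy":1,"yaw":-0.24},
  {"dy":1,"yaw":-0.24},
  {"dy":1,"yaw":-0.24},
  {"dy":0.5},
])

```text
validation failed for argument at $.se...
```

```bash
python3 - <<'E'
from h import *
import pickle
p=arm.get_image("wrist");pickle.dump(p,open("w1.pkl","wb"))
cv2.imwrite("pics/w1.png",p["image"]);print(p["eye"],p["orientation"])
s=arm.read_state();print(s["clock"],s["tool_pos"],s["eef_rot"],s["joint_pos"],s["ft_force"])
E
```

```text
[ 487.13282756 -359.22704045  446.97362835] [ 2.86527792e+00  1.03334293e-03 -1.45686638e+00]
3.05 [ 421.11307335 -362.45854292  304.8009342 ] [-3.14068912 -0.00387359  0.11983113] [ 0.84476688  0.34724951 -0.25611213  1.55972924  0.08773013  1.24395009
 -0.87566219] [3.08353725 2.22026973 0.98796714]
```

View pics/w1.png

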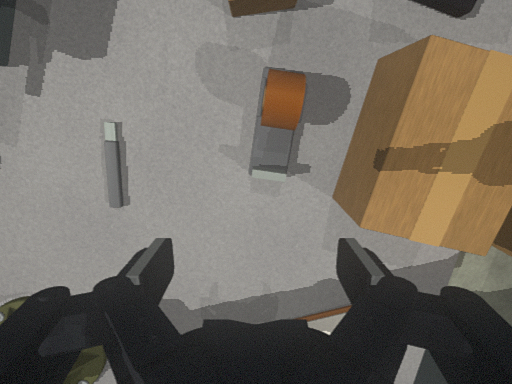

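The wrist view only shows the cutter, dispenser and carton: both moves were refused, probably because every key is required. I'm resending them with all keys.

move_arm([
  {"dx":0.1,"dy":1,"dz":0,"yaw":-0.24},
  {"dx":0.1,"dy":1,"dz":0,"yaw":-0.24},
  {"dx":0.1,"dy":1,"dz":0,"yaw":-0.24},
  {"dx":0.1,"dy":1,"dz":0,"yaw":-0.24},
  {"dx":0.1,"dy":1,"dz":0,"yaw":-0.24},
  {"dx":0.1,"dy":1,"dz":0,"yaw":-0.24},
  {"dx":0,"dy":1,"dz":0,"yaw":-0.24},
  {"dx":0,"dy":1,"dz":0,"yaw":-0.24},
  {"dx":0,"dy":1,"dz":0,"yaw":-0.24},
  {"dx":0,"dy":1,"dz":0,"yaw":-0.24},
  {"dx":0,"dy":1,"dz":0,"yaw":-0.24},
  {"dx":0,"dy":1,"dz":0,"yaw":-0.24},
])

```text
clock: 4.25
tool_pos: [428.6, -126.5, 303.4]
eef_rot: [3.141, -0.0, -0.085]
ft_force: [-0.1, 0.1, 0.3]
gripper_width: 0.996
finger_force: 0.0
```

move_arm([
  {"dx":0,"dy":1,"dz":0,"yaw":-0.24},
  {"dx":0,"dy":1,"dz":0,"yaw":-0.24},
  {"dx":0,"dy":1,"dz":0,"yaw":-0.24},
  {"dx":0,"dy":1,"dz":0,"yaw":-0.24},
  {"dx":0,"dy":1,"dz":0,"yaw":-0.24},
  {"dx":0,"dy":1,"dz":0,"yaw":-0.24},
  {"dx":0,"dy":1,"dz":0,"yaw":-0.24},
  {"dx":0,"dy":1,"dz":0,"yaw":-0.24},
  {"dx":0,"dy":1,"dz":0,"yaw":-0.24},
  {"dx":0,"dy":1,"dz":0,"yaw":-0.24},
  {"dx":0,"dy":0.5,"dz":0,"yaw":0},
  {"dx":0,"dy":0,"dz":0,"yaw":0},
])

```text
clock: 5.45
tool_pos: [428.6, 83.9, 303.4]
eef_rot: [-3.141, -0.0, -0.249]
ft_force: [-0.3, -0.1, -0.4]
gripper_width: 0.991
finger_force: 0.0
```

```bash
python3 - <<'E'
from h import *
import pickle
p=arm.get_image("wrist");pickle.dump(p,open("w1.pkl","wb"))
cv2.imwrite("pics/w2.png",p["image"]);print(p["eye"],p["orientation"])
s=arm.read_state();print(s["clock"],s["tool_pos"],s["eef_rot"],s["joint_pos"],s["ft_force"])
for n in["tray_grip","tray"]:
  print(n,[(r["position"],r["conf"]) for r in arm.search_frame(n,p)[:3]])
E
```

```text
[496.77996652  65.8777701  446.71272698] [ 2.86485857e+00  1.70948094e-03 -1.82165335e+00]
5.5 [428.67271415  82.67214552 303.27385227] [ 3.14133278e+00 -5.97685642e-05 -2.50696160e-01] [ 0.15249236  0.16467503 -0.47603781  1.82939053  0.08206272  1.1668683
 -2.17183356] [ 0.10090699 -0.4348495   0.12106134]
tray_grip [([228.5, 49.7], 0.73)]
tray [([229.3, 50.7], 0.78)]
```

View pics/w2.png

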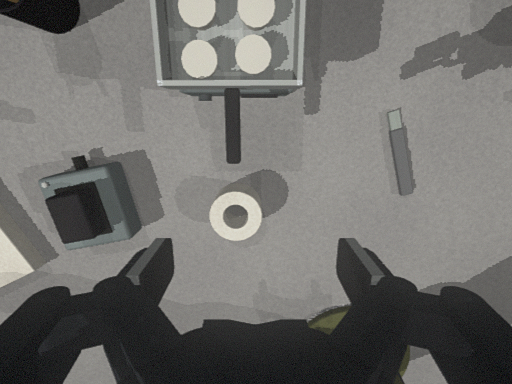

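The wrist view shows the handle bar, about 15 px wide, running from (232,90) to its end at (234,163). The label roll is below it at (236,216), and the paddle top is a quad at about (48..112, 182..245). I compute the handle and paddle positions from these.

```bash
python3 - <<'E'
from h import *
import pickle
np.set_printoptions(precision=1,suppress=True)
p=pickle.load(open("w1.pkl","rb"));g=p["image"].astype(int).sum(2)
im=p["image"]
for r in(105,120,135,150):
    c=[c for c in range(215,255) if g[r,c]<170]; m=(c[0]+c[-1])/2
    print(r,c[0],c[-1],onz(p,(m,r),140), 'w',np.linalg.norm(onz(p,(c[0]-.5,r),140)-onz(p,(c[-1]+.5,r),140)))
col=g[140:175,233];print(col)
print('end',onz(p,(234,163.5),140))
t=cv2.imread('pics/top0.png')
from types import SimpleNamespace
q=arm.get_image("top");print('3d end',tri((p,(234,163.5)),(q,(379.5/4-.4+125,511/4-.4+95))))
dark=(g<130).astype(np.uint8);dark[:, :40]=0;dark[:,125:]=0;dark[:170]=0;dark[250:]=0
print('paddle dark',cv2.minAreaRect(cv2.findNonZero(dark)))
r=arm.outline_of("paddle",q)
for a in r[:1]: print(a["conf"],a["position"],onz(q,a["position"],86))
c=cv2.resize(im[150:255,30:145],None,fx=5,fy=5,interpolation=cv2.INTER_CUBIC);cv2.imwrite("pics/pad.png",np.clip(c.astype(int)*2,0,255).astype(np.uint8))
x,y,th=674.2,44.5,-.2487
for X in(-230,-205,-150):print(X,proj(p,[x+X*np.cos(th),y+X*np.sin(th),140]))
E
```

```text
105 226 239 [512.5  86.7 140. ] w 14.801629961288358
120 226 239 [497.7  90.8 140. ] w 15.01372642098808
135 227 239 [482.4  94.5 140. ] w 14.143904706050069
150 227 239 [466.8  98.9 140. ] w 14.35255503300341
[177 179 162 180 177 173 167 185 161 187 174 176 177 174 179 176 176 175
 172 175 175 168 163 241 415 405 411 395 392 391 413 433 410 430 432]
end [452.  101.9 140. ]
3d end [450.9 101.5 133.8]
paddle dark ((77.55000305175781, 212.15000915527344), (56.920997619628906, 52.17758560180664), 71.56504821777344)
0.72 [151.1, 229.3] [424.6 338.   86. ]
-230 [[234.8 164. ]]
-205 [[234.3 141.3]]
-150 [[233.1  87.7]]
```

View pics/pad.png

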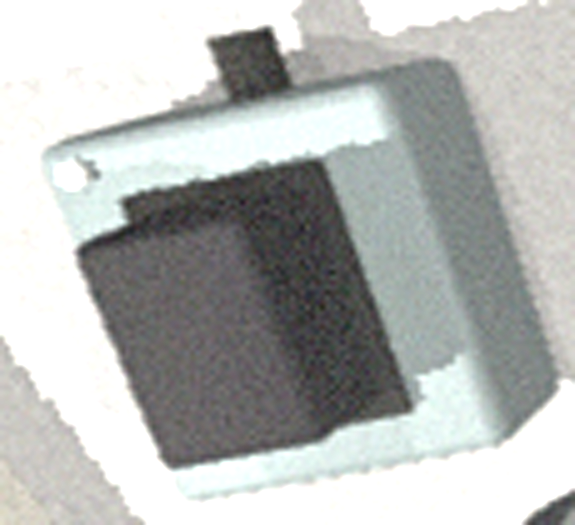

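The paddle crop shows its top face with corners (80,248), (238,222), (320,440) and (170,467). The handle checks out: width is about 15 mm, end height about 134 mm, and the grip is at (476, 96). I descend now.

move_arm([
  {"dx":0.6,"dy":0.17,"dz":-0.8,"yaw":-0.05},
  {"dx":0.6,"dy":0.17,"dz":-0.8,"yaw":0},
  {"dx":0.6,"dy":0.17,"dz":-0.8,"yaw":0},
  {"dx":0.57,"dy":0.16,"dz":-0.8,"yaw":0},
  {"dx":0,"dy":0,"dz":-0.8,"yaw":0},
  {"dx":0,"dy":0,"dz":-0.9,"yaw":0},
  {"dx":0,"dy":0,"dz":-0.9,"yaw":0},
  {"dx":0,"dy":0,"dz":-0.9,"yaw":0},
  {"dx":0,"dy":0,"dz":-0.9,"yaw":0},
  {"dx":0,"dy":0,"dz":-0.9,"yaw":0},
  {"dx":0,"dy":0,"dz":-0.7,"yaw":0},
  {"dx":0,"dy":0,"dz":-0.3,"yaw":0},
])

```text
clock: 6.9
tool_pos: [475.6, 95.2, 112.1]
eef_rot: [3.14, 0.002, -0.257]
ft_force: [0.1, -0.2, 0.1]
gripper_width: 0.996
finger_force: 0.0
```

move_arm([
  {"dx":0,"dy":0,"dz":0,"yaw":0},
  {"dx":0,"dy":0,"dz":0,"yaw":0},
  {"dx":0,"dy":0,"dz":0,"yaw":0},
  {"dx":0,"dy":0,"dz":0,"yaw":0},
  {"dx":0,"dy":0,"dz":0,"yaw":0},
  {"dx":0,"dy":0,"dz":0,"yaw":0},
  {"dx":0,"dy":0,"dz":0,"yaw":0},
], claw=10, force=30)

```text
clock: 7.6
tool_pos: [476.6, 97.0, 113.9]
eef_rot: [-3.14, -0.001, -0.255]
ft_force: [-0.1, 3.1, 5.9]
gripper_width: 0.181
finger_force: 34.7
```

```bash
python3 - <<'E'
from h import *
import pickle
np.set_printoptions(precision=2,suppress=True)
s=arm.read_state();print(s["clock"],s["tool_pos"],s["eef_rot"],s["ft_force"],s["gripper_width"],s["finger_force"],s["joint_pos"])
p=pickle.load(open("w1.pkl","rb"))
for u in[(80,248),(238,222),(320,440),(170,467),(202,344)]: print(onz(p,(30-.4+u[0]/5,150-.4+u[1]/5),86))
# circle increments from a=0 in feeder frame, th
th=-.255;A=np.linspace(0,1.2,25)
X=-205*np.cos(A)+13*np.sin(A);Z=205*np.sin(A)+13*np.cos(A)
d=np.c_[np.diff(X)*np.cos(th),np.diff(X)*np.sin(th),np.diff(Z)]/20
print(np.c_[A[1:],d])
E
```

```text
7.6 [476.61  96.98 113.89] [-3.14 -0.   -0.25] [-0.06  3.07  5.89] 0.18136571415282524 34.681334495544434 [ 0.04  0.45 -0.41  2.02  0.27  0.72 -2.37]
[460.54 370.72  86.  ]
[456.67 325.77  86.  ]
[391.23 330.13  86.  ]
[394.04 375.14  86.  ]
[426.44 350.29  86.  ]
[[ 0.05  0.04 -0.01  0.51]
 [ 0.1   0.07 -0.02  0.51]
 [ 0.15  0.09 -0.02  0.5 ]
 [ 0.2   0.12 -0.03  0.5 ]
 [ 0.25  0.14 -0.04  0.49]
 [ 0.3   0.16 -0.04  0.48]
 [ 0.35  0.19 -0.05  0.48]
 [ 0.4   0.21 -0.05  0.46]
 [ 0.45  0.23 -0.06  0.45]
 [ 0.5   0.25 -0.07  0.44]
 [ 0.55  0.28 -0.07  0.43]
 [ 0.6   0.3  -0.08  0.41]
 [ 0.65  0.32 -0.08  0.4 ]
 [ 0.7   0.33 -0.09  0.38]
 [ 0.75  0.35 -0.09  0.36]
 [ 0.8   0.37 -0.1   0.34]
 [ 0.85  0.39 -0.1   0.32]
 [ 0.9   0.4  -0.1   0.3 ]
 [ 0.95  0.41 -0.11  0.28]
 [ 1.    0.43 -0.11  0.26]
 [ 1.05  0.44 -0.11  0.24]
 [ 1.1   0.45 -0.12  0.22]
 [ 1.15  0.46 -0.12  0.19]
 [ 1.2   0.47 -0.12  0.17]]
```

The bar is gripped: opening 15.5 mm and the grasp height matches. The paddle centre is about (426, 350). Tipping now.

move_arm([
  {"dx":0.04,"dy":-0.01,"dz":0.51,"yaw":0},
  {"dx":0.07,"dy":-0.02,"dz":0.51,"yaw":0},
  {"dx":0.09,"dy":-0.02,"dz":0.5,"yaw":0},
  {"dx":0.12,"dy":-0.03,"dz":0.5,"yaw":0},
  {"dx":0.14,"dy":-0.04,"dz":0.49,"yaw":0},
  {"dx":0.16,"dy":-0.04,"dz":0.48,"yaw":0},
  {"dx":0.19,"dy":-0.05,"dz":0.48,"yaw":0},
  {"dx":0.21,"dy":-0.05,"dz":0.46,"yaw":0},
])

```text
clock: 8.4
tool_pos: [496.6, 91.8, 192.3]
eef_rot: [-3.14, 0.0, -0.255]
ft_force: [4.7, 4.6, -5.6]
gripper_width: 0.178
finger_force: 33.1
```

move_arm([
  {"dx":0.23,"dy":-0.06,"dz":0.45,"yaw":0},
  {"dx":0.25,"dy":-0.07,"dz":0.44,"yaw":0},
  {"dx":0.28,"dy":-0.07,"dz":0.43,"yaw":0},
  {"dx":0.3,"dy":-0.08,"dz":0.41,"yaw":0},
  {"dx":0.32,"dy":-0.08,"dz":0.4,"yaw":0},
  {"dx":0.33,"dy":-0.09,"dz":0.38,"yaw":0},
  {"dx":0.35,"dy":-0.09,"dz":0.36,"yaw":0},
  {"dx":0.37,"dy":-0.1,"dz":0.34,"yaw":0},
])

```text
clock: 9.2
tool_pos: [544.4, 79.7, 256.1]
eef_rot: [-3.14, 0.003, -0.254]
ft_force: [1.7, 6.3, -4.8]
gripper_width: 0.179
finger_force: 35.0
```

move_arm([
  {"dx":0.39,"dy":-0.1,"dz":0.32,"yaw":0},
  {"dx":0.4,"dy":-0.1,"dz":0.3,"yaw":0},
  {"dx":0.41,"dy":-0.11,"dz":0.28,"yaw":0},
  {"dx":0.43,"dy":-0.11,"dz":0.26,"yaw":0},
  {"dx":0.44,"dy":-0.11,"dz":0.24,"yaw":0},
  {"dx":0.45,"dy":-0.12,"dz":0.22,"yaw":0},
  {"dx":0.46,"dy":-0.12,"dz":0.19,"yaw":0},
  {"dx":0.47,"dy":-0.12,"dz":0.17,"yaw":0},
  {"dx":0,"dy":0,"dz":0,"yaw":0},
  {"dx":0,"dy":0,"dz":0,"yaw":0},
  {"dx":0,"dy":0,"dz":0,"yaw":0},
  {"dx":0,"dy":0,"dz":0,"yaw":0},
])

```text
clock: 10.4
tool_pos: [613.5, 62.3, 295.6]
eef_rot: [-3.139, 0.002, -0.254]
ft_force: [1.6, 5.4, -0.9]
gripper_width: 0.177
finger_force: 38.5
```

move_arm([
  {"dx":0,"dy":0,"dz":0,"yaw":0},
  {"dx":0,"dy":0,"dz":0,"yaw":0},
  {"dx":0,"dy":0,"dz":0,"yaw":0},
  {"dx":0,"dy":0,"dz":0,"yaw":0},
  {"dx":0,"dy":0,"dz":0,"yaw":0},
  {"dx":0,"dy":0,"dz":0,"yaw":0},
])

```text
clock: 11.0
tool_pos: [613.5, 62.2, 295.6]
eef_rot: [-3.139, 0.002, -0.254]
ft_force: [0.9, 4.9, -0.5]
gripper_width: 0.182
finger_force: 38.4
```

```bash
python3 - <<'E'
from h import *
p=arm.get_image("scene");q=arm.get_image("top")
f=lambda a:cv2.resize(a,None,fx=3,fy=3,interpolation=cv2.INTER_CUBIC)
cv2.imwrite("pics/tip.png",np.hstack([f(p["image"][120:270,190:320]),f(q["image"][85:235,185:305])]))
for n,x in(("s",p),("t",q)): print(n,[(np.round(r["position"]),round(r["conf"],2)) for r in arm.search_frame("plug0",x)])
E
```

```text
s [(array([242., 221.]), 0.58)]
t [(array([250., 137.]), 0.61)]
```

View pics/tip.png

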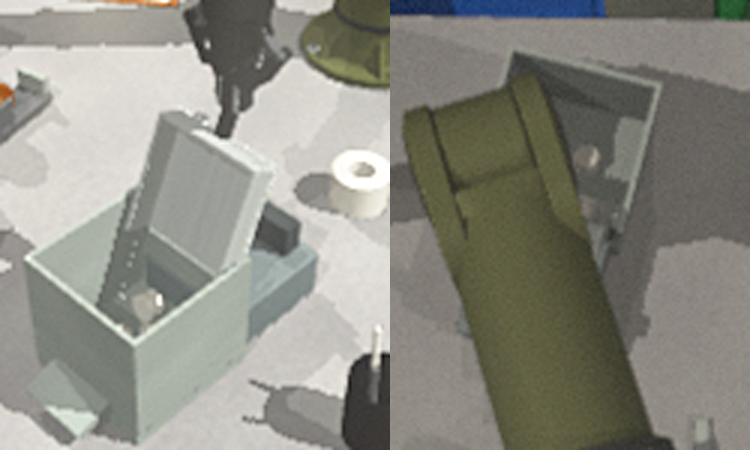

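The tray is up, its floor is empty in the scene view, and plugs are visible in the hopper (one near (242,221)). I lower it along the same arc.

move_arm([
  {"dx":-0.47,"dy":0.12,"dz":-0.17,"yaw":0},
  {"dx":-0.46,"dy":0.12,"dz":-0.19,"yaw":0},
  {"dx":-0.45,"dy":0.12,"dz":-0.22,"yaw":0},
  {"dx":-0.44,"dy":0.11,"dz":-0.24,"yaw":0},
  {"dx":-0.43,"dy":0.11,"dz":-0.26,"yaw":0},
  {"dx":-0.41,"dy":0.11,"dz":-0.28,"yaw":0},
  {"dx":-0.4,"dy":0.1,"dz":-0.3,"yaw":0},
  {"dx":-0.39,"dy":0.1,"dz":-0.32,"yaw":0},
  {"dx":-0.37,"dy":0.1,"dz":-0.34,"yaw":0},
  {"dx":-0.35,"dy":0.09,"dz":-0.36,"yaw":0},
  {"dx":-0.33,"dy":0.09,"dz":-0.38,"yaw":0},
  {"dx":-0.32,"dy":0.08,"dz":-0.4,"yaw":0},
])

```text
clock: 12.4
tool_pos: [517.4, 86.6, 226.6]
eef_rot: [-3.14, -0.001, -0.255]
ft_force: [1.4, 4.9, 1.0]
gripper_width: 0.182
finger_force: 32.6
```

move_arm([
  {"dx":-0.3,"dy":0.08,"dz":-0.41,"yaw":0},
  {"dx":-0.28,"dy":0.07,"dz":-0.43,"yaw":0},
  {"dx":-0.25,"dy":0.07,"dz":-0.44,"yaw":0},
  {"dx":-0.23,"dy":0.06,"dz":-0.45,"yaw":0},
  {"dx":-0.21,"dy":0.05,"dz":-0.46,"yaw":0},
  {"dx":-0.19,"dy":0.05,"dz":-0.48,"yaw":0},
  {"dx":-0.16,"dy":0.04,"dz":-0.48,"yaw":0},
  {"dx":-0.14,"dy":0.04,"dz":-0.49,"yaw":0},
  {"dx":-0.12,"dy":0.03,"dz":-0.5,"yaw":0},
])

```text
clock: 13.3
tool_pos: [479.9, 96.0, 143.4]
eef_rot: [-3.141, -0.0, -0.255]
ft_force: [1.2, 5.4, -0.7]
gripper_width: 0.179
finger_force: 30.8
```

move_arm([
  {"dx":-0.09,"dy":0.02,"dz":-0.5,"yaw":0},
  {"dx":-0.07,"dy":0.02,"dz":-0.45,"yaw":0},
  {"dx":-0.04,"dy":0.01,"dz":-0.35,"yaw":0},
  {"dx":0,"dy":0,"dz":-0.15,"yaw":0},
  {"dx":0,"dy":0,"dz":-0.03,"yaw":0},
  {"dx":0,"dy":0,"dz":0,"yaw":0},
])

```text
clock: 13.9
tool_pos: [476.3, 97.0, 116.4]
eef_rot: [-3.141, -0.002, -0.255]
ft_force: [-8.1, 3.2, 27.8]
gripper_width: 0.18
finger_force: 34.7
```

move_arm([
  {"dx":0,"dy":0,"dz":0,"yaw":0},
  {"dx":0,"dy":0,"dz":0,"yaw":0},
  {"dx":0,"dy":0,"dz":0,"yaw":0},
  {"dx":0,"dy":0,"dz":0,"yaw":0},
  {"dx":0,"dy":0,"dz":0,"yaw":0},
  {"dx":0,"dy":0,"dz":0,"yaw":0},
  {"dx":0,"dy":0,"dz":0,"yaw":0},
], claw=85)

```text
clock: 14.6
tool_pos: [476.0, 96.2, 114.0]
eef_rot: [3.141, 0.0, -0.256]
ft_force: [0.2, -0.1, -0.2]
gripper_width: 0.996
finger_force: 0.0
```

move_arm([
  {"dx":0,"dy":0,"dz":0.6,"yaw":0},
  {"dx":0,"dy":0,"dz":1,"yaw":0},
  {"dx":0,"dy":0,"dz":1,"yaw":0},
  {"dx":0,"dy":0,"dz":1,"yaw":0},
  {"dx":0,"dy":0,"dz":1,"yaw":0.5},
  {"dx":0,"dy":0,"dz":1,"yaw":0.9},
  {"dx":0,"dy":0.5,"dz":0.4,"yaw":0.9},
  {"dx":0,"dy":0.9,"dz":0,"yaw":0.9},
  {"dx":-0.2,"dy":0.9,"dz":0,"yaw":0.9},
  {"dx":-0.2,"dy":0.9,"dz":0,"yaw":0.9},
  {"dx":-0.2,"dy":0.9,"dz":0,"yaw":0.9},
  {"dx":-0.3,"dy":0.9,"dz":0,"yaw":0.9},
])

```text
clock: 15.8
tool_pos: [457.4, 198.1, 233.6]
eef_rot: [-3.141, 0.001, 0.225]
ft_force: [0.1, -0.3, -0.6]
gripper_width: 0.994
finger_force: 0.0
```

move_arm([
  {"dx":-0.4,"dy":1,"dz":0,"yaw":0.9},
  {"dx":-0.4,"dy":1,"dz":0,"yaw":0.9},
  {"dx":-0.5,"dy":0.9,"dz":0,"yaw":0},
  {"dx":-0.5,"dy":0.9,"dz":0,"yaw":0},
  {"dx":-0.5,"dy":0.9,"dz":0,"yaw":0},
  {"dx":-0.5,"dy":0.5,"dz":0,"yaw":0},
  {"dx":0,"dy":0,"dz":0,"yaw":0},
], claw=0)

```text
clock: 16.5
tool_pos: [400.0, 302.3, 234.2]
eef_rot: [-3.141, 0.0, 0.35]
ft_force: [-0.0, -0.1, 0.0]
gripper_width: -0.002
finger_force: 0.0
```

```bash
python3 - <<'E'
from h import *
import pickle
np.set_printoptions(precision=2,suppress=True)
s=arm.read_state();print(s["clock"],s["tool_pos"],s["eef_rot"],s["ft_force"],s["gripper_width"],s["joint_pos"])
w=arm.get_image("wrist");p=arm.get_image("scene");q=arm.get_image("top");pickle.dump((w,p,q),open("w2.pkl","wb"))
f=lambda a,k:cv2.resize(a,None,fx=k,fy=k,interpolation=cv2.INTER_CUBIC)
A=np.hstack([f(p["image"][150:290,190:400],2),f(q["image"][90:230,190:290],2)])
W=w["image"][100:384,:512]
C=np.zeros((600,800,3),np.uint8);C[:A.shape[0],:A.shape[1]]=A;C[290:574,:512]=W
cv2.imwrite("pics/v9.png",C)
print(proj(w,[426.4,350.3,86]),proj(p,[426.4,350.3,86]))
for n in("paddle","paddle_top"):print([(r["position"],r["conf"]) for r in arm.search_frame(n,w)[:2]])
E
```

```text
16.5 [399.97 302.27 234.19] [-3.14  0.    0.35] [-0.03 -0.08  0.02] -0.002155958819005112 [-0.22  0.36 -0.67  1.81  0.25  1.06 -2.2 ]
[[219.54 143.67]] [[359.33 199.53]]
[([218.6, 144.3], 0.66)]
[([221.0, 142.5], 0.62)]
```

View pics/v9.png

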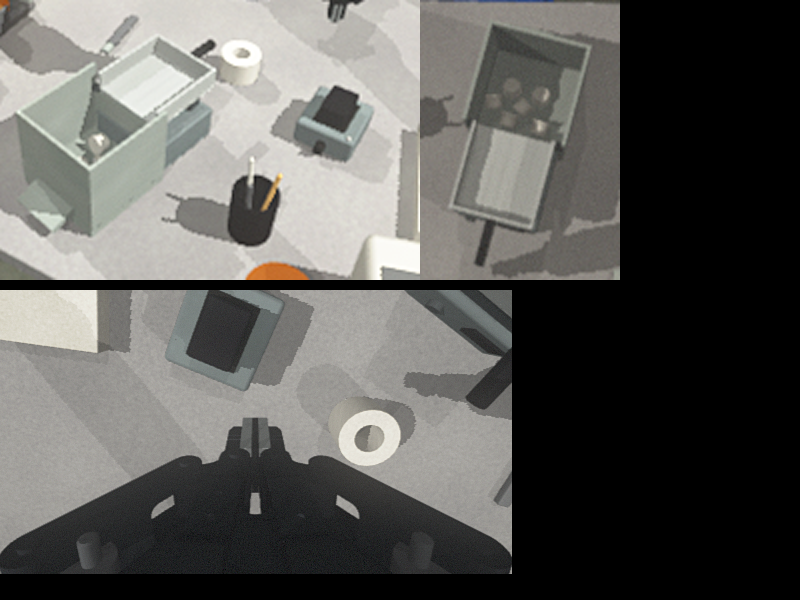

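The view shows the tray down and empty, six plugs in the hopper, and the label roll and pen cup undisturbed. The paddle projection at (219.5,143.7) agrees with the network's (219.8,143.4). I move above the paddle next.

move_arm([
  {"dx":0.33,"dy":0.6,"dz":-0.5,"yaw":0},
  {"dx":0.33,"dy":0.6,"dz":-0.8,"yaw":0},
  {"dx":0.33,"dy":0.6,"dz":-0.9,"yaw":0},
  {"dx":0.33,"dy":0.6,"dz":-0.9,"yaw":0},
  {"dx":0,"dy":0,"dz":-0.9,"yaw":0},
  {"dx":0,"dy":0,"dz":-0.9,"yaw":0},
  {"dx":0,"dy":0,"dz":-0.9,"yaw":0},
  {"dx":0,"dy":0,"dz":-0.7,"yaw":0},
  {"dx":0,"dy":0,"dz":-0.4,"yaw":0},
  {"dx":0,"dy":0,"dz":0,"yaw":0},
  {"dx":0,"dy":0,"dz":0,"yaw":0},
])

```text
clock: 17.85
tool_pos: [428.8, 348.5, 96.1]
eef_rot: [-3.141, -0.0, 0.345]
ft_force: [0.5, 0.5, 0.4]
gripper_width: 0.004
finger_force: 0.0
```

move_arm([
  {"dx":0,"dy":0,"dz":-0.1,"yaw":0},
  {"dx":0,"dy":0,"dz":-0.1,"yaw":0},
  {"dx":0,"dy":0,"dz":-0.1,"yaw":0},
  {"dx":0,"dy":0,"dz":0,"yaw":0},
  {"dx":0,"dy":0,"dz":0,"yaw":0},
  {"dx":0,"dy":0,"dz":0,"yaw":0},
])

```text
clock: 18.45
tool_pos: [428.5, 348.2, 90.2]
eef_rot: [-3.142, -0.0, 0.345]
ft_force: [-0.3, 1.1, 0.4]
gripper_width: -0.002
finger_force: 0.0
```

move_arm([
  {"dx":0,"dy":0,"dz":-0.1,"yaw":0},
  {"dx":0,"dy":0,"dz":-0.1,"yaw":0},
  {"dx":0,"dy":0,"dz":-0.1,"yaw":0},
  {"dx":0,"dy":0,"dz":0,"yaw":0},
  {"dx":0,"dy":0,"dz":0,"yaw":0},
])

```text
clock: 18.95
tool_pos: [428.6, 348.2, 84.1]
eef_rot: [-3.142, -0.0, 0.345]
ft_force: [1.2, -0.8, 1.6]
gripper_width: -0.004
finger_force: 1.1
```

move_arm([
  {"dx":0,"dy":0,"dz":-0.1,"yaw":0},
  {"dx":0,"dy":0,"dz":-0.1,"yaw":0},
  {"dx":0,"dy":0,"dz":0,"yaw":0},
  {"dx":0,"dy":0,"dz":0,"yaw":0},
])

```text
clock: 19.35
tool_pos: [428.6, 348.2, 80.1]
eef_rot: [-3.142, -0.0, 0.345]
ft_force: [0.2, -2.0, 4.2]
gripper_width: -0.003
finger_force: 1.7
```

move_arm([
  {"dx":0,"dy":0,"dz":-0.1,"yaw":0},
  {"dx":0,"dy":0,"dz":-0.1,"yaw":0},
  {"dx":0,"dy":0,"dz":0,"yaw":0},
  {"dx":0,"dy":0,"dz":0,"yaw":0},
])

```text
clock: 19.75
tool_pos: [428.5, 348.3, 76.1]
eef_rot: [-3.142, -0.0, 0.345]
ft_force: [0.6, -0.4, 4.3]
gripper_width: -0.001
finger_force: 2.4
```

move_arm([
  {"dx":0,"dy":0,"dz":-0.1,"yaw":0},
  {"dx":0,"dy":0,"dz":0,"yaw":0},
  {"dx":0,"dy":0,"dz":0,"yaw":0},
  {"dx":0,"dy":0,"dz":0,"yaw":0},
])

```text
clock: 20.15
tool_pos: [428.6, 348.2, 74.2]
eef_rot: [-3.142, -0.0, 0.345]
ft_force: [-0.1, -0.8, 5.9]
gripper_width: -0.002
finger_force: 2.7
```

```bash
python3 - <<'E'
from h import *
np.set_printoptions(precision=2,suppress=True)
F=[];Z=[]
for i in range(14):
    p=arm.get_image("scene" if i<13 else "top");s=arm.read_state();F.append(s["ft_force"]);Z.append(s["tool_pos"])
F=np.array(F);print(F.mean(0),F.std(0)/14**.5,np.mean(Z,0),np.std(Z,0),s["clock"])
E
```

```text
[-0.26 -0.76  5.41] [0.11 0.07 0.14] [428.56 348.25  74.25] [0.01 0.02 0.01] 20.85
```

move_arm([
  {"dx":0,"dy":0,"dz":-0.03,"yaw":0},
  {"dx":0,"dy":0,"dz":0,"yaw":0},
  {"dx":0,"dy":0,"dz":0,"yaw":0},
])

```text
clock: 21.15
tool_pos: [428.6, 348.3, 73.6]
eef_rot: [-3.142, -0.0, 0.345]
ft_force: [0.1, -1.8, 4.5]
gripper_width: -0.005
finger_force: 2.8
```

```bash
python3 - <<'E'
from h import *
p=arm.get_image("scene");q=arm.get_image("top");s=arm.read_state();print(s["tool_pos"],s["ft_force"])
f=lambda a:cv2.resize(a,None,fx=2,fy=2,interpolation=cv2.INTER_CUBIC)
cv2.imwrite("pics/end.png",np.hstack([f(p["image"][120:290,190:400]),f(q["image"][90:260,120:300])]))
E
```

```text
[428.55986349 348.2543554   73.67700363] [ 0.08492169 -0.91062834  4.52673627]
```

View pics/end.png

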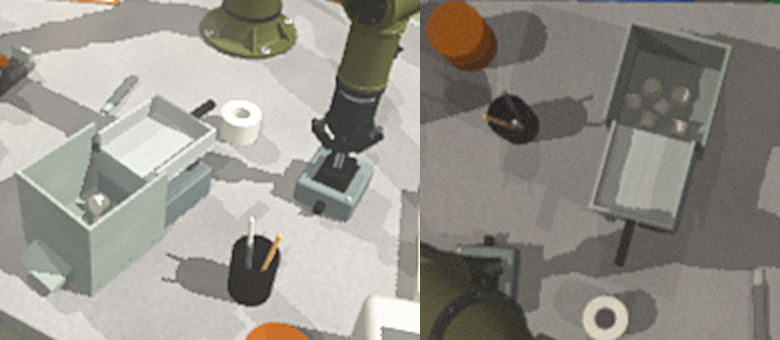

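The fingers are pressing the middle of the paddle at about 12 mm. The tray is down and empty, the plugs are in the hopper, and nothing else has moved.

```bash
python3 -c "
from plant import arm
print(arm.hand_in())"
```

```text
the job is handed in; nothing more can be done
None
```

I handed the job in at about 21 s on the robot's clock: all six plugs are in the hopper, the tray is back on its rest, and the arm is holding the paddle about 12 mm down (73.7 mm tip height against 86 mm when up; force readings of 4.5–5.9 N suggest it could be a millimetre or two less); nothing else on the bench looked disturbed.

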